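Feel along the glued moulding and stop on its red end

ROBOT

A 6-joint arm with a two-finger parallel gripper is mounted at the origin on the work surface. World frame = base frame: x ahead of the robot, y to its left, z up, the work surface at z = 0. Lengths are in m, angles in rad, forces in N, time in s.
With the tool pointing down it reaches from about 0.25 to 0.725 m from the base axis. Payload 4 kg.
Tool frame: the origin (TCP) lies on the centre line of the jaws, within the pads' length; the fingertips stand 8 mm ahead of it and the grasp point (between the pads) lies 11 mm behind it (robot.nose_length is the x of the fingertips in the tool frame, in m); x points along the fingers, z is the direction in which the jaws open and shut, and the axes are right-handed (so a half turn about x gives the same grasp; the last joint's range is limited). The gripper opens to 85 mm and grips with 20 to 120 N. Pads are 22 mm wide; open, the fingers measure 114 mm over their backs; the gripper's body (76 mm by 85 mm) begins 54 mm behind the grasp point. The pads swing forward as they close: fully open they stand 13 mm farther back than shut.
Start: joints at [1.146, 0.241, 0.005, 1.335, 0, 1.571], TCP at [0.206, 0.456, 0.239] pointing down, gripper open.
Joint ranges: [-2.72, 2.72], [-1.05, 1.87], [-1.09, 1.28], [-1.99, 2.15], [-1.42, 1.44], [-3.14, 3.14]. Speed limits (rad/s): [2.79, 2.79, 3.14, 3.14, 3.14, 3.14].

INTERFACE

Orientations are given as a rotation vector (axis times angle).
In Python, from workcell import robot gives the robot as it stands.
- The arm moves only by the shell command python3 -m crank 'ROWS'. ROWS is JSON, a list that holds one entry, the list of rows, each a list of 5 numbers: the shift along the tool's x, y, z in m, then the turn about the tool's x in rad, then the closure, from 0 (fully open) to 1 (shut). In form: [[[x, y, z, turn, gripper], ...]]. A call has exactly 10 rows; each row is the pose to reach, as a shift and turn from the pose commanded when the call began, along the tool's axes at that moment; what a row does not reach only later rows make up. A row lasts 1/10 s, in which the tool goes at most 50 mm and 8.59 degrees, less where a joint would pass 70% of its speed; a pose out of reach is approached as far as the arm can. A call with a gripper value outside its range is refused whole. The fingers move at their own pace and stop on an object; the grip force is fixed at half the most. Time passes only in rows, so rows that repeat a pose let the fingers close, or fill a call up. It gives the time, the measured TCP pose, the force and the opening at its end, in the units of the state.
- robot.sense(): the state, without advancing time (a new reading comes with each control period).
- robot.grab_frame(name): name is "scene" or "top" or "wrist"; returns a dict with "image" (480x640x3 uint8, red, green, blue), "camera_matrix" (3x3 intrinsics, pixels), "pose" (4x4, takes a point from camera to world coordinates); the wrist camera has in their place "hand_eye" (4x4, takes a point from camera to tool coordinates, whose origin is the TCP and whose axes are the tool frame's). Camera axes: x right, y down, z forward; pixel columns grow to the right and rows downward; lengths in m; the calibration is good to about 2 mm. A picture is of the moment at which its call begins: read the wrist's pose just before it. There is no depth.
- robot.job_done(): hands the job in, once; it reports no verdict.
Trained networks look in a picture, given as the dict that the camera call returned (one of the last four; its "shot" number tells which), for a name from the list of things; names that differ only in an ending like _2 or _b are one class to them, and where a whole thing is asked for, a point or a joint stands for the part that bears it (a point fixed in the world has none). Each returns a list of dicts, best first, with "p" (0 to 1); they miss things now and then, are a little off and sometimes report something else, mostly with a low value. They report only what shows in the picture. A call takes as long as a camera call.
- robot.look_for(query, picture): "extent" ([left, top, right, bottom] in pixels, round what is visible of it).
- robot.masks_of(query, picture): "mask" (480x640 bool, what is visible of it) and "extent" ([left, top, right, bottom] in pixels, round what is visible of it).
The state is a dict: "time": time; "joint_positions": joint angles; "qvel": joint speeds; "joint_efforts": joint torques, N m; "eef_pos": TCP position; "orientation": TCP orientation; "ft_force": force on the tool from outside, world axes, zero at the start; "ft_torque": the same for the moment, N m; "grip_width": opening from 0.0 (shut) to 1.0 (fully open).
Only numpy, scipy, OpenCV 4.12 (cv2) and the standard library are available. Lean on these libraries where they do the work, as an engineer would, in place of code of your own. Each camera call takes 0.05 s, during which the arm holds its last target. There are 200 camera calls.

TASK

Check the freshly glued S-shaped moulding by feel: with the fingertips (best kept shut and pointing down), start on its brass end and run lightly along the top of the moulding, following the whole curve in contact, to its red end, and finish while holding the fingertips there, resting lightly on the red disc. Never push the sprung panel down to its stops, do not touch the panel beside the moulding, and leave the offcut, the tin and the tools where they are; nothing is gripped or lifted.

Things in the scene. Friction and masses are not known exactly. Their poses are not given: they have to be found in the camera images.
- cradle: plywood base board 200 x 280 x 18 mm with a red block at each short end, fixed to the table, at any yaw; origin at the centre of its underside; z up, y along its 280 mm side. Everything on it is fixed in its plane.
- panel: white-primed door panel 190 (x) x 270 (y) x 18 mm lying level on four springs above the cradle; origin at the centre of its underside, its top 18 mm above that (64 mm above the table when not pressed)
- float (a joint): how far the panel with its moulding is pressed straight down on its springs, m: 0 untouched, 0.012 on its hard stops. It starts to sink at about 0.5 to 1.1 N and then gives about 1.7 mm per newton (about 8 N at the stops); it springs back up by itself.
- moulding: dark wooden S-shaped moulding glued on the panel: a raised strip 14 mm wide with a level top 6 mm above the panel (70 mm above the table when not pressed), 240 mm long along the curve, with a brass disc at its start and a red disc at its other end (both 24 mm across, 6 mm high); origin at the panel's centre on the panel's top face, axes as the panel's. In its frame the centre line is x = 26 mm * sin(2 pi y / 210 mm), y from -105 mm (brass) to +105 mm (red).
- m0 (a point): point on the moulding's centre line, on its top face: centre of the brass disc, the start; moves down with the panel; z up
- m1 (a point): point on the moulding's centre line, on its top face: 30 mm along the curve from the brass end; moves down with the panel; z up
- m2 (a point): point on the moulding's centre line, on its top face: 60 mm along the curve from the brass end; moves down with the panel; z up
- m3 (a point): point on the moulding's centre line, on its top face: 90 mm along the curve from the brass end; moves down with the panel; z up
- m4 (a point): point on the moulding's centre line, on its top face: 120 mm along the curve from the brass end; moves down with the panel; z up
- m5 (a point): point on the moulding's centre line, on its top face: 150 mm along the curve from the brass end; moves down with the panel; z up
- m6 (a point): point on the moulding's centre line, on its top face: 180 mm along the curve from the brass end; moves down with the panel; z up
- m7 (a point): point on the moulding's centre line, on its top face: 210 mm along the curve from the brass end; moves down with the panel; z up
- m8 (a point): point on the moulding's centre line, on its top face: centre of the red disc, the far end; moves down with the panel; z up
- offcut: loose brown wooden offcut 36 x 30 x 28 mm high standing on the panel beside the moulding; origin at the centre of its underside; leave alone
- tin: loose aluminium tin 41 mm across, 34 mm high, standing on the panel beside the moulding; origin at the centre of its underside; leave alone
- glue: loose yellow glue bottle 60 mm across, 170 mm high, standing on the table; origin at its foot; leave alone
- mallet: loose rubber-headed mallet lying on the table; origin under it at table height; leave alone
- tape: loose yellow tape measure 80 x 37 x 65 mm high on the table; origin at its foot; leave alone
- driver: loose screwdriver lying on the table; origin under it at table height; leave alone

How it is judged:
By the outcome, as a careful person would: the job done as asked, in the order asked, and still so for the second after the job is handed in, while the arm keeps its last pose, push and grip.
It also fails if it takes over 48 s, if anything falls off the work surface, if the arm or the gripper's body presses on something with over 40 N, if the wrist force passes 120 N, or if a joint passes its speed limit or range.

## Working session

There is one attempt and no reset: what is moved stays moved. The work goes in short steps, Python scripts to look and compute and a shell command to move; the robot and the scene stay as the last step left them, time stands still between calls to the robot, and variables do not carry over. Pictures are saved under pics/ and viewed, about 8 in all and at most 12, crops included, and the job is handed in when it is done.

```bash
mkdir -p pics; ls; cat > h.py <<'E'
import numpy as np, cv2
from workcell import robot
from scipy.spatial.transform import Rotation as R
def proj_z(f,uv,z,T=None):
    T=f["pose"] if T is None else T
    K=f["camera_matrix"]; d=T[:3,:3]@np.linalg.solve(K,[uv[0],uv[1],1.]); o=T[:3,3]
    return o+d*(z-o[2])/d[2]
def save(f,n): cv2.imwrite(f"pics/{n}.png",f["image"][:,:,::-1])
E
python3 - <<'E'
from h import *
s=robot.sense(); print(s)
f=robot.grab_frame("top"); save(f,"top1"); print(f["pose"].round(3).tolist())
for q in ["moulding","m0","m8","panel","cradle","offcut","tin","glue"]:
    for r in robot.masks_of(q,f)[:2]:
        m=r["mask"]; v,u=np.nonzero(m)
        print(q,round(r["p"],2),r["extent"],u.mean().round(1),v.mean().round(1),m.sum(), proj_z(f,(u.mean(),v.mean()),.07).round(4))
E
```

```text
pics
{'time': 0.0, 'joint_positions': array([1.14601924e+00, 2.41424141e-01, 3.71195020e-03, 1.33519280e+00,
       4.58049431e-06, 1.57079842e+00]), 'qvel': array([-0.00080535,  0.00118838,  0.00128648,  0.0010622 , -0.00035904,
        0.00109845]), 'joint_efforts': array([-3.27094112e-04, -3.72320402e+01,  2.52407849e+01,  1.69144187e-02,
        1.72705336e-05, -5.76767007e-06]), 'eef_pos': array([0.2058026 , 0.45500208, 0.23840268]), 'orientation': array([-0.89203739,  1.38253613,  0.89016468]), 'ft_force': array([0.39381533, 0.08833055, 0.82279225]), 'ft_torque': array([ 0.04936288, -0.00991781,  0.0110216 ]), 'grip_width': 1.0017640912626948}
[[0.022, -0.993, 0.12, 0.413], [-1.0, -0.021, 0.009, 0.0], [-0.007, -0.12, -0.993, 1.424], [0.0, 0.0, 0.0, 1.0]]
moulding 0.79 [307.4, 195.1, 368.3, 286.2] 337.9 240.5 941 [0.567  0.0006 0.07  ]
m0 0.74 [306.4, 197.3, 369.1, 285.8] 337.9 241.1 731 [5.656e-01 5.000e-04 7.000e-02]
m0 0.22 [484.0, 276.4, 559.5, 325.3] 530.8 294.6 571 [ 0.4554 -0.4284  0.07  ]
m8 0.74 [306.4, 197.3, 369.1, 285.8] 337.9 241.1 731 [5.656e-01 5.000e-04 7.000e-02]
m8 0.22 [484.0, 276.4, 559.5, 325.3] 530.8 294.6 571 [ 0.4554 -0.4284  0.07  ]
panel 0.63 [275.7, 168.3, 408.3, 312.8] 338.6 241.8 8774 [ 0.5641 -0.0011  0.07  ]
panel 0.56 [307.7, 196.5, 370.0, 283.8] 337.6 240.7 808 [0.5665 0.0012 0.07  ]
cradle 0.71 [273.2, 169.9, 404.4, 319.3] 338.9 243.2 10157 [ 0.561  -0.0016  0.07  ]
offcut 0.67 [340.3, 263.6, 360.1, 280.9] 348.6 270.5 255 [ 0.5004 -0.0246  0.07  ]
offcut 0.34 [271.4, 170.7, 407.5, 319.9] 338.8 243.2 10246 [ 0.561  -0.0016  0.07  ]
tin 0.86 [317.6, 192.6, 339.1, 211.7] 327.9 201.6 298 [0.6548 0.025  0.07  ]
tin 0.41 [311.0, 197.9, 368.2, 287.4] 337.6 241.3 650 [0.5652 0.0013 0.07  ]
glue 0.76 [148.5, 258.3, 181.7, 284.5] 164.3 272.2 853 [0.4879 0.3862 0.07  ]
```

View pics/top1.png

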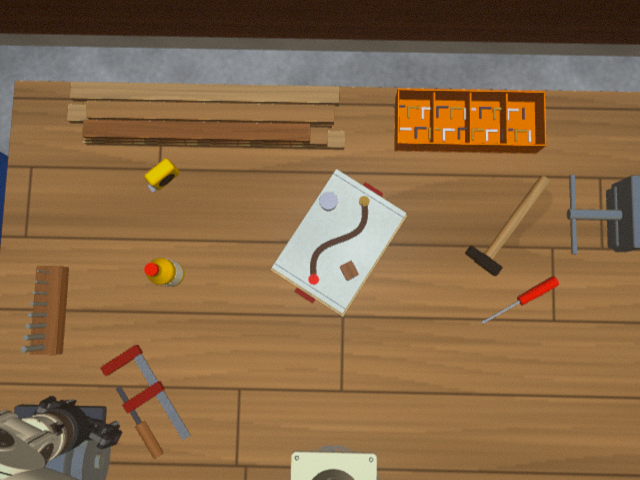

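The top view shows the white panel at about (339,242), brass disc at (364,201), red disc at (314,280). The tin at (328,201) and the offcut at (349,270) stand beside the moulding. Next I fit the panel pose.

```bash
cat >> h.py <<'E'
from scipy.optimize import least_squares
Y=np.linspace(-105,105,400)/1000
C=np.c_[.026*np.sin(2*np.pi*Y/.21),Y]
S=np.r_[0,np.cumsum(np.hypot(*np.diff(C,axis=0).T))]
def curve(p):
    c,s=np.cos(p[2]),np.sin(p[2]); return C@np.array([[c,s],[-s,c]])+p[:2]
def fit(pts,p0):
    "pts: nx2 world centre-line-ish points (dark strip pixels)"
    from scipy.spatial import cKDTree
    def r(p):
        q=cKDTree(pts).query(curve(p))[0]; d=cKDTree(curve(p)).query(pts)[0]
        return np.r_[np.minimum(d,.02)/len(pts)**.5,np.minimum(q,.02)/20]
    from scipy.optimize import minimize
    m=minimize(lambda p:(r(p)**2).sum(),p0,method="Nelder-Mead",options=dict(xatol=1e-5,fatol=1e-12,initial_simplex=np.array(p0)+np.vstack([np.zeros(3),np.diag([.01,.01,.05])])))
    return m.x,m.fun
def strip(f,zone,T=None,z=.07):
    im=f["image"].astype(int); hsv=cv2.cvtColor(f["image"],cv2.COLOR_RGB2HSV)
    m=(zone&(hsv[...,2]<110))
    v,u=np.nonzero(m); return np.array([proj_z(f,a,z,T)[:2] for a in zip(u,v)]),m
def wristT(s,f):
    T=np.eye(4);T[:3,:3]=R.from_rotvec(s["orientation"]).as_matrix();T[:3,3]=s["eef_pos"]; return T@f["hand_eye"]
E
python3 - <<'E'
from h import *
f=robot.grab_frame("top")
b=proj_z(f,(364,201.5),.07)[:2]; r=proj_z(f,(314,280),.07)[:2]; print(b,r,np.linalg.norm(b-r))
d=r-b; p0=[*((b+r)/2),np.arctan2(-d[0],d[1])]
z=np.zeros((480,640),bool); z[205:275,306:372]=1; z[255:,335:]=0;z[:215,:345]=0
pts,m=strip(f,z); print(len(pts)); p,e=fit(pts,p0); print(p0,p,e)
print(curve(p)[[0,-1]])
s=robot.sense(); A=R.from_rotvec(s["orientation"]).as_matrix(); print(A.round(3)); 
w=robot.grab_frame("wrist"); print(w["hand_eye"].round(3),w["camera_matrix"])
mid=p[:2]; print("to mid, tool axes",A.T@(np.r_[mid,.26]-s["eef_pos"]))
print("yaw of tool z",np.arctan2(A[1,2],A[0,2]))
E
```

```text
[ 0.65675972 -0.05645922] [0.47751925 0.05192872] 0.2094638176577482
496
[np.float64(0.5671394850313756), np.float64(-0.002265248740623192), np.float64(1.0269230742367825)] [ 0.56938602 -0.00105237  1.00188845] 1.7481086414721232e-05
[[ 0.65784746 -0.05761716]
 [ 0.48092459  0.05551242]]
[[-0.    -0.911  0.412]
 [-0.     0.412  0.911]
 [-1.    -0.    -0.   ]]
[[-0.001 -0.29   0.957 -0.135]
 [-0.001 -0.957 -0.29   0.075]
 [ 1.    -0.001  0.    -0.   ]
 [ 0.     0.     0.     1.   ]] [[354.775012     0.         322.81841672]
 [  0.         354.775012   236.7007992 ]
 [  0.           0.           1.        ]]
to mid, tool axes [-0.02070524 -0.51920325 -0.26629208]
yaw of tool z 1.146057119201893
```

Pose fits: the red-to-brass distance is 209.5 mm against 210 expected, and the yaw is about 1.00 rad. Moving above the middle with the gripper shut.

```bash
python3 -m crank '[[[0,-0.03,-0.015,0,1],[0,-0.07,-0.035,0,1],[0,-0.11,-0.056,0,1],[0,-0.15,-0.077,0,1],[0,-0.19,-0.097,0,1],[0,-0.23,-0.118,0,1],[0,-0.27,-0.138,0,1],[0,-0.31,-0.159,0,1],[0,-0.35,-0.179,0,1],[0,-0.38,-0.195,0,1]]]' && python3 -m crank '[[[0,-0.04,-0.02,0,1],[0,-0.08,-0.04,0,1],[0,-0.11,-0.056,0,1],[0,-0.13,-0.066,0,1],[0,-0.14,-0.071,0,1],[0,-0.14,-0.071,0,1],[0,-0.14,-0.071,0,1],[0,-0.14,-0.071,0,1],[0,-0.14,-0.071,0,1],[0,-0.14,-0.071,0,1]]]'
python3 - <<'E'
from h import *
s=robot.sense(); f=robot.grab_frame("wrist"); T=wristT(s,f); save(f,"w1"); print(s["time"],s["eef_pos"],s["orientation"],s["ft_force"],s["grip_width"])
p=[.5694,-.001,1.002]
P=np.c_[curve(p),np.full(400,.07),np.ones(400)]@np.linalg.inv(T).T
uv=P[:,:3]@f["camera_matrix"].T; uv=uv[:,:2]/uv[:,2:]; print(uv[[0,100,200,300,399]].round(0))
im=f["image"][:,:,::-1].copy(); cv2.polylines(im,[uv.astype(int)],False,(0,255,0),1); cv2.imwrite("pics/w1o.png",im)
E
```

```text
time: 1.55
eef_pos: [0.4734, 0.1191, 0.2395]
orientation: [-0.89, 1.381, 0.889]
ft_force: [-0.1, 0.3, 0.3]
grip_width: 0.003
time: 2.55
eef_pos: [0.5699, -0.0003, 0.2396]
orientation: [-0.892, 1.38, 0.892]
ft_force: [-0.6, -0.1, 0.1]
grip_width: -0.001
2.55 [ 5.69877163e-01 -2.60131277e-04  2.39639837e-01] [-0.89193572  1.37995201  0.89176709] [-0.64798259 -0.07390893  0.07761297] -0.0005488746752377904
[[306. 322.]
 [286. 268.]
 [322. 217.]
 [361. 161.]
 [341.  91.]]
```

View pics/w1o.png

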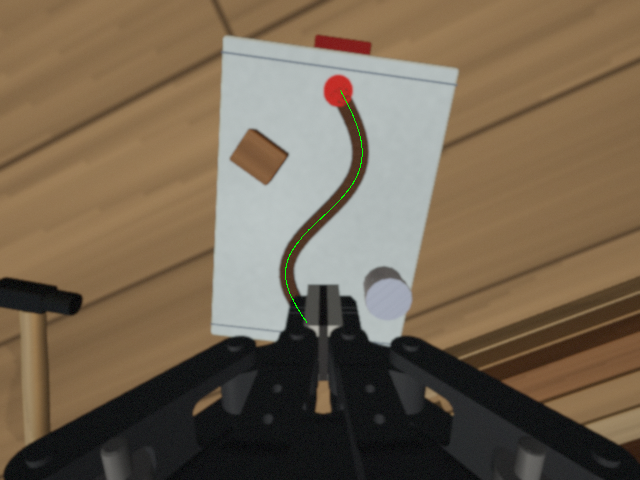

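The overlay lies within about 2 mm of the moulding; the red disc is at (338,91) and the brass disc is hidden behind the fingers. I'll refine the fit with this view.

```bash
python3 - <<'E'
from h import *
s=robot.sense(); f=robot.grab_frame("wrist"); T=wristT(s,f); K=f["camera_matrix"]
hsv=cv2.cvtColor(f["image"],cv2.COLOR_RGB2HSV)
z=np.zeros((480,640),bool); z[108:282,270:372]=1; z[:190,:300]=0; z[250:,330:]=0
pts,m=strip(f,z)
red=np.zeros_like(z); red[70:112,320:360]=1; red&=((hsv[...,0]<6)|(hsv[...,0]>174))&(hsv[...,1]>150)&(hsv[...,2]>120)
v,u=np.nonzero(red); rc=proj_z(f,(u.mean(),v.mean()),.07,T)[:2]; print("red",rc,u.mean(),v.mean(),len(u), len(pts))
from scipy.spatial import cKDTree
from scipy.optimize import minimize
def cost(p):
    c=curve(p); d=cKDTree(c).query(pts)[0]
    return (d**2).mean()+.3*((c[-1]-rc)**2).sum()
r=minimize(cost,[.5694,-.001,1.002],method="Nelder-Mead",options=dict(xatol=1e-6,fatol=1e-13,initial_simplex=[[.5694,-.001,1.002],[.575,-.001,1.002],[.5694,.004,1.002],[.5694,-.001,1.03]]))
print(r.x,r.fun**.5,np.linalg.norm(curve(r.x)[-1]-rc)); print(curve(r.x)[[0,-1]])
Ti=np.linalg.inv(f["hand_eye"])
for x in [[.008,0,0],[.008,.011,0],[.008,-.011,0],[.008,0,.0145],[.008,0,-.0145]]:
    q=K@(Ti@[*x,1])[:3]; print(x,(q[:2]/q[2]).round(1))
cv2.imwrite("pics/crop.png",cv2.resize(f["image"][260:390,240:400,::-1],None,fx=4,fy=4))
E
```

```text
Traceback (most recent call last):
  File "h.py", line 27, in strip
    v,u=np.nonzero(m); return np.array([proj_z(f,a,z,T)[:2] for a in zip(u,v)]),m
                                        ~~~~~~^^^^^^^^^
  File "h.py", line 5, in proj_z
    T=f["pose"] if T is None else T
      ~^^^^^^^^
KeyError: 'pose'
```

```bash
python3 - <<'E'
from h import *
s=robot.sense(); f=robot.grab_frame("wrist"); T=wristT(s,f); K=f["camera_matrix"]
hsv=cv2.cvtColor(f["image"],cv2.COLOR_RGB2HSV)
z=np.zeros((480,640),bool); z[108:282,270:372]=1; z[:190,:300]=0; z[250:,330:]=0
pts,m=strip(f,z,T)
red=np.zeros_like(z); red[70:112,320:360]=1; red&=((hsv[...,0]<6)|(hsv[...,0]>174))&(hsv[...,1]>150)&(hsv[...,2]>120)
v,u=np.nonzero(red); rc=proj_z(f,(u.mean(),v.mean()),.07,T)[:2]; print("red",rc,u.mean(),v.mean(),len(u), len(pts))
from scipy.spatial import cKDTree
from scipy.optimize import minimize
def cost(p):
    c=curve(p); d=cKDTree(c).query(pts)[0]
    return (d**2).mean()+.3*((c[-1]-rc)**2).sum()
r=minimize(cost,[.5694,-.001,1.002],method="Nelder-Mead",options=dict(xatol=1e-6,fatol=1e-13,initial_simplex=[[.5694,-.001,1.002],[.575,-.001,1.002],[.5694,.004,1.002],[.5694,-.001,1.03]]))
print(r.x,r.fun**.5,np.linalg.norm(curve(r.x)[-1]-rc)); print(curve(r.x)[[0,-1]])
Ti=np.linalg.inv(f["hand_eye"])
for x in [[.008,0,0],[.008,.011,0],[.008,-.011,0],[.008,0,.0145],[.008,0,-.0145]]:
    q=K@(Ti@[*x,1])[:3]; print(x,(q[:2]/q[2]).round(1))
cv2.imwrite("pics/crop.png",cv2.resize(f["image"][260:390,240:400,::-1],None,fx=4,fy=4))
E
```

```text
red [0.48006401 0.05356614] 338.2408223201175 90.41703377386197 681 3023
[ 0.56902889 -0.00185155  1.01560231] 0.003780458981567591 0.0002733970047763346
[[ 0.6582577  -0.0571979 ]
 [ 0.47980008  0.05349481]]
[0.008, 0, 0] [323.3 304.5]
[0.008, 0.011, 0] [323.3 281.8]
[0.008, -0.011, 0] [323.4 326.2]
[0.008, 0, 0.0145] [355.9 304.4]
[0.008, 0, -0.0145] [290.8 304.5]
```

View pics/crop.png

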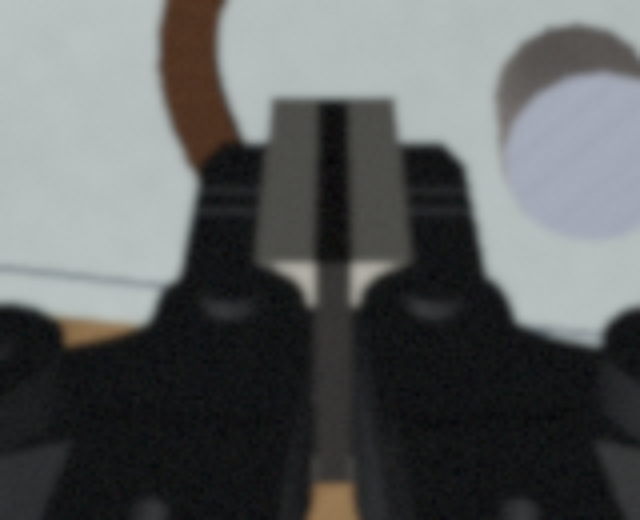

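The fingertip front edge is at about pixel (323,284), where 282 was predicted, so the calibration is sound. I adopt pose (0.569, -0.0015, 1.010) and hover over the brass disc.

```bash
python3 -m crank '[[[0,-0.03,-0.004,0,1],[0,-0.06,-0.009,0,1],[0,-0.09,-0.013,0,1],[0.02,-0.104,-0.0156,0,1],[0.05,-0.104,-0.0156,0,1],[0.085,-0.104,-0.0156,0,1],[0.115,-0.104,-0.0156,0,1],[0.135,-0.104,-0.0156,0,1],[0.147,-0.104,-0.0156,0,1],[0.147,-0.104,-0.0156,0,1]]]'
cat > plan.py <<'E'
from h import *
p=[.569,-.0015,1.010]
def plan(slist,p=p):
    s=robot.sense(); A=R.from_rotvec(s["orientation"]).as_matrix(); c=curve(p)
    d=np.linalg.norm(c-s["eef_pos"][:2],axis=1); i=d.argmin(); print("t",s["time"],"z",s["eef_pos"][2],"F",s["ft_force"].round(2),"s now",S[i]*1e3,"off",d[i]*1e3)
    for a in slist:
        t=np.r_[np.interp(a/1e3,S,c[:,0]),np.interp(a/1e3,S,c[:,1]),s["eef_pos"][2]]
        print(a,(A.T@(t-s["eef_pos"])).round(4))
E
python3 - <<'E'
from plan import *
plan([0,3])
f=robot.grab_frame("wrist"); save(f,"w2"); 
E
```

```text
time: 3.7
eef_pos: [0.6572, -0.058, 0.0902]
orientation: [-0.889, 1.384, 0.893]
ft_force: [0.2, 0.2, -0.3]
grip_width: -0.001
t 3.7 z 0.09016314639864656 F [ 0.19  0.18 -0.3 ] s now 0.6668042351792062 off 0.599926958472918
0 [-0.     -0.0004  0.0009]
3 [ 0.      0.0022 -0.0006]
```

View pics/w2.png

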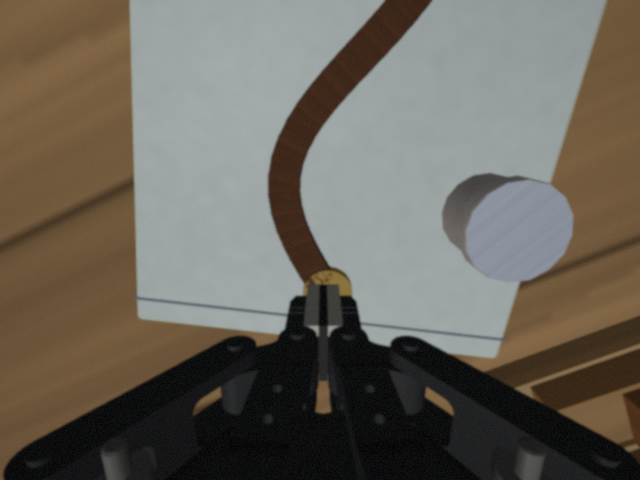

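Brass disc (centre about (328,294)) is under the fingertips, about 2 mm to the +z side. One refit from this close view to trim the pose.

```bash
python3 - <<'E'
from plan import *
from scipy.spatial import cKDTree
from scipy.optimize import minimize
s=robot.sense(); f=robot.grab_frame("wrist"); T=wristT(s,f); K=f["camera_matrix"]
hsv=cv2.cvtColor(f["image"],cv2.COLOR_RGB2HSV)
z=np.zeros((480,640),bool); z[0:265,262:440]=1
pts,m=strip(f,z,T)
rc=np.array([0.48006401,0.05356614])
hi=S[-1]
def cost(q):
    c=curve(q); k=cKDTree(c); d=k.query(pts)[0]
    return (d**2).mean()+.05*((c[-1]-rc)**2).sum()
r=minimize(cost,p,method="Nelder-Mead",options=dict(xatol=1e-6,fatol=1e-13,initial_simplex=[p,[.575,-.0015,1.01],[.569,.004,1.01],[.569,-.0015,1.03]]))
print(r.x,r.fun**.5,np.linalg.norm(curve(r.x)[-1]-rc),len(pts)); print(curve(r.x)[[0,-1]], curve(p)[[0,-1]])
for u in [(304,292),(351,292),(327.5,294)]: print(proj_z(f,u,.07,T))
plan([0],r.x)
# left-right bias along the strip for r.x and p
for q in (p,r.x):
  c=curve(q);d,i=cKDTree(c).query(pts); t=np.gradient(c,axis=0); n=np.c_[-t[:,1],t[:,0]]; n/=np.linalg.norm(n,axis=1)[:,None]
  e=((pts-c[i])*n[i]).sum(1); print([(int(a),round(e[(S[i]*1e3>a)&(S[i]*1e3<a+15)].mean()*1e3,2)) for a in range(15,105,15)])
E
```

```text
[ 0.56910569 -0.0010586   1.01586832] 0.0040426911022696105 0.0007264815054283051 10543
[[ 0.65834922 -0.05638123]
 [ 0.47986216  0.05426402]] [[ 0.65791734 -0.05734538]
 [ 0.48008266  0.05434538]]
[ 0.65503518 -0.06689083  0.07      ]
[ 0.66444706 -0.0461643   0.07      ]
[ 0.66071152 -0.05696388  0.07      ]
t 3.8 z 0.09317167414674496 F [-0.    0.58  0.54] s now 0.0 off 1.95499453370227
0 [-0.      0.0015  0.0013]
[(15, np.float64(-1.21)), (30, np.float64(-0.73)), (45, np.float64(-0.52)), (60, np.float64(-0.36)), (75, np.float64(-0.25)), (90, np.float64(-0.21))]
[(15, np.float64(-0.45)), (30, np.float64(0.05)), (45, np.float64(0.24)), (60, np.float64(0.33)), (75, np.float64(0.28)), (90, np.float64(0.18))]
```

```bash
sed -i 's/^p=.*/p=[.5691,-.0012,1.0155]/' plan.py
python3 -m crank '[[[0.002,0.0005,0.0005,0,1],[0.004,0.001,0.0013,0,1],[0.006,0.001,0.0013,0,1],[0.008,0.001,0.0013,0,1],[0.0095,0.001,0.0013,0,1],[0.011,0.001,0.0013,0,1],[0.012,0.001,0.0013,0,1],[0.012,0.001,0.0013,0,1],[0.012,0.001,0.0013,0,1],[0.012,0.001,0.0013,0,1]]]'
python3 -c "
from plan import *
plan([0])"
```

```text
time: 4.8
eef_pos: [0.6583, -0.0566, 0.0804]
orientation: [-0.891, 1.381, 0.891]
ft_force: [0.0, 0.1, 0.0]
grip_width: -0.001
t 4.8 z 0.08038565864676137 F [0.04 0.12 0.  ] s now 0.0 off 0.09193219748608858
0 [ 0.     -0.      0.0001]
```

Still 2 mm clear, as expected. Next I touch down gently.

```bash
python3 -m crank '[[[0.0005,0,0,0,1],[0.001,0,0,0,1],[0.0015,0,0,0,1],[0.002,0,0,0,1],[0.0025,0,0,0,1],[0.003,0,0,0,1],[0.0035,0,0,0,1],[0.004,0,0,0,1],[0.004,0,0,0,1],[0.004,0,0,0,1]]]'
python3 -c "
from plan import *
plan([0])"
```

```text
time: 5.8
eef_pos: [0.6582, -0.0566, 0.0764]
orientation: [-0.891, 1.381, 0.891]
ft_force: [-0.2, 0.1, 2.2]
grip_width: -0.001
t 5.8 z 0.0764385775135693 F [-0.23  0.11  2.16] s now 0.0 off 0.16832522570283617
0 [ 0.     -0.0001  0.0001]
```

Contact at about 2 N. Next I compute the row offsets in tool axes, per 24 mm segment.

```bash
python3 - <<'E'
from plan import *
s=robot.sense(); A=R.from_rotvec(s["orientation"]).as_matrix(); c=curve(p)
print("tilt",A[:,0].round(4))
L=S[-1]; print("len",L)
P=lambda a:np.array([np.interp(a,S,c[:,0]),np.interp(a,S,c[:,1])])
for k in range(10):
    a0=k*L/10
    print(k,[list(map(float,((P(a0+j*L/100)-P(a0))@A[:2,1:]*1e3).round(1))) for j in range(1,11)])
E
```

```text
tilt [ 0. -0. -1.]
len 0.2388548526721127
0 [[2.1, -1.2], [4.1, -2.4], [6.2, -3.6], [8.3, -4.8], [10.3, -6.0], [12.4, -7.1], [14.5, -8.3], [16.6, -9.4], [18.8, -10.5], [20.9, -11.5]]
1 [[2.2, -1.0], [4.3, -2.0], [6.5, -2.9], [8.8, -3.8], [11.0, -4.6], [13.3, -5.3], [15.6, -6.0], [17.9, -6.5], [20.3, -7.0], [22.6, -7.4]]
2 [[2.4, -0.3], [4.8, -0.4], [7.1, -0.4], [9.5, -0.3], [11.9, -0.1], [14.3, 0.3], [16.6, 0.8], [18.9, 1.5], [21.2, 2.2], [23.4, 3.1]]
3 [[2.2, 1.0], [4.3, 2.0], [6.4, 3.2], [8.5, 4.4], [10.5, 5.7], [12.4, 7.0], [14.4, 8.5], [16.3, 9.9], [18.1, 11.4], [20.0, 13.0]]
4 [[1.8, 1.6], [3.6, 3.2], [5.3, 4.8], [7.1, 6.4], [8.8, 8.1], [10.5, 9.8], [12.2, 11.4], [13.9, 13.1], [15.6, 14.8], [17.2, 16.5]]
5 [[1.7, 1.7], [3.4, 3.4], [5.0, 5.1], [6.7, 6.8], [8.4, 8.4], [10.2, 10.1], [11.9, 11.7], [13.7, 13.4], [15.4, 15.0], [17.2, 16.5]]
6 [[1.8, 1.5], [3.7, 3.0], [5.6, 4.5], [7.5, 5.9], [9.5, 7.3], [11.5, 8.6], [13.5, 9.8], [15.6, 10.9], [17.8, 12.0], [20.0, 13.0]]
7 [[2.2, 0.9], [4.5, 1.6], [6.8, 2.2], [9.1, 2.7], [11.5, 3.1], [13.9, 3.4], [16.3, 3.5], [18.6, 3.5], [21.0, 3.3], [23.4, 3.1]]
8 [[2.4, -0.4], [4.7, -0.8], [7.0, -1.4], [9.3, -2.1], [11.6, -2.8], [13.8, -3.6], [16.1, -4.5], [18.3, -5.4], [20.5, -6.4], [22.6, -7.4]]
9 [[2.1, -1.1], [4.3, -2.1], [6.4, -3.3], [8.5, -4.4], [10.6, -5.5], [12.7, -6.7], [14.7, -7.9], [16.8, -9.1], [18.9, -10.3], [20.9, -11.5]]
```

```bash
python3 -m crank '[[[0.0002,0.0021,-0.0012,0,1],[0.0005,0.0041,-0.0024,0,1],[0.0005,0.0062,-0.0036,0,1],[0.0005,0.0083,-0.0048,0,1],[0.0005,0.0103,-0.006,0,1],[0.0005,0.0124,-0.0071,0,1],[0.0005,0.0145,-0.0083,0,1],[0.0005,0.0166,-0.0094,0,1],[0.0005,0.0188,-0.0105,0,1],[0.0005,0.0209,-0.0115,0,1]]]'
python3 -m crank '[[[0,0.0022,-0.001,0,1],[0,0.0043,-0.002,0,1],[0,0.0065,-0.0029,0,1],[0,0.0088,-0.0038,0,1],[0,0.011,-0.0046,0,1],[0,0.0133,-0.0053,0,1],[0,0.0156,-0.006,0,1],[0,0.0179,-0.0065,0,1],[0,0.0203,-0.007,0,1],[0,0.0226,-0.0074,0,1]]]'
python3 - <<'E'
from plan import *
plan([2*23.885])
f=robot.grab_frame("wrist"); save(f,"w3"); T=wristT(robot.sense(),f)
E
```

```text
time: 6.8
eef_pos: [0.6342, -0.0585, 0.0758]
orientation: [-0.891, 1.381, 0.891]
ft_force: [1.1, 0.5, 2.8]
grip_width: -0.003
time: 7.8
eef_pos: [0.6105, -0.0559, 0.0758]
orientation: [-0.891, 1.381, 0.891]
ft_force: [1.0, -0.4, 1.9]
grip_width: 0.002
t 7.8 z 0.07580795344810339 F [ 1.05 -0.4   1.92] s now 48.13544298642654 off 0.17447010987777772
47.77 [-0.     -0.0003  0.0002]
```

View pics/w3.png

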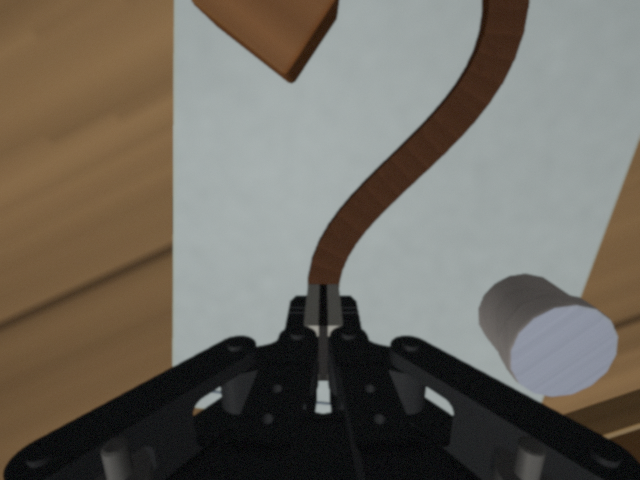

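The tip (323,284) sits centred on the strip, with light contact at about 2 N. Continuing.

```bash
python3 -m crank '[[[0,0.0024,-0.0003,0,1],[0,0.0048,-0.0004,0,1],[0,0.0071,-0.0004,0,1],[0,0.0095,-0.0003,0,1],[0,0.0119,-0.0001,0,1],[0,0.0143,0.0003,0,1],[0,0.0166,0.0008,0,1],[0,0.0189,0.0015,0,1],[0,0.0212,0.0022,0,1],[0,0.0234,0.0031,0,1]]]'
python3 -m crank '[[[0,0.0022,0.001,0,1],[0,0.0043,0.002,0,1],[0,0.0064,0.0032,0,1],[0,0.0085,0.0044,0,1],[0,0.0105,0.0057,0,1],[0,0.0124,0.007,0,1],[0,0.0144,0.0085,0,1],[0,0.0163,0.0099,0,1],[0,0.0181,0.0114,0,1],[0,0.02,0.013,0,1]]]'
python3 -m crank '[[[0,0.0018,0.0016,0,1],[0,0.0036,0.0032,0,1],[0,0.0053,0.0048,0,1],[0,0.0071,0.0064,0,1],[0,0.0088,0.0081,0,1],[0,0.0105,0.0098,0,1],[0,0.0122,0.0114,0,1],[0,0.0139,0.0131,0,1],[0,0.0156,0.0148,0,1],[0,0.0172,0.0165,0,1]]]'
python3 - <<'E'
from plan import *
plan([5*23.885])
f=robot.grab_frame("wrist"); save(f,"w4")
E
```

```text
time: 8.85
eef_pos: [0.5905, -0.0433, 0.0758]
orientation: [-0.891, 1.381, 0.891]
ft_force: [1.3, -0.3, 2.5]
grip_width: 0.001
time: 9.85
eef_pos: [0.5777, -0.0232, 0.0758]
orientation: [-0.891, 1.381, 0.891]
ft_force: [1.1, -0.6, 2.4]
grip_width: 0.001
time: 10.85
eef_pos: [0.5689, -0.001, 0.0758]
orientation: [-0.891, 1.381, 0.891]
ft_force: [0.3, -1.7, 2.3]
grip_width: 0.002
t 10.85 z 0.07577482970724099 F [ 0.27 -1.68  2.25] s now 119.76083234979683 off 0.18902143883973171
119.42500000000001 [-0.     -0.0003 -0.0001]
```

View pics/w4.png

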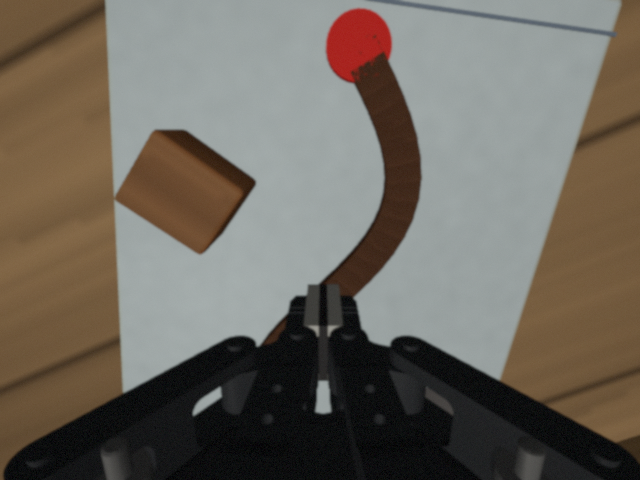

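Still centred on the strip. The red disc is ahead at (359,45). I'll check the model against it and carry on.

```bash
python3 - <<'E'
from plan import *
s=robot.sense();f=robot.grab_frame("wrist");T=wristT(s,f)
print(proj_z(f,(359,45),.0678,T),curve(p)[-1])
E
python3 -m crank '[[[0,0.0017,0.0017,0,1],[0,0.0034,0.0034,0,1],[0,0.005,0.0051,0,1],[0,0.0067,0.0068,0,1],[0,0.0084,0.0084,0,1],[0,0.0102,0.0101,0,1],[0,0.0119,0.0117,0,1],[0,0.0137,0.0134,0,1],[0,0.0154,0.015,0,1],[0,0.0172,0.0165,0,1]]]'
python3 -m crank '[[[0,0.0018,0.0015,0,1],[0,0.0037,0.003,0,1],[0,0.0056,0.0045,0,1],[0,0.0075,0.0059,0,1],[0,0.0095,0.0073,0,1],[0,0.0115,0.0086,0,1],[0,0.0135,0.0098,0,1],[0,0.0156,0.0109,0,1],[0,0.0178,0.012,0,1],[0,0.02,0.013,0,1]]]'
python3 -m crank '[[[0,0.0022,0.0009,0,1],[0,0.0045,0.0016,0,1],[0,0.0068,0.0022,0,1],[0,0.0091,0.0027,0,1],[0,0.0115,0.0031,0,1],[0,0.0139,0.0034,0,1],[0,0.0163,0.0035,0,1],[0,0.0186,0.0035,0,1],[0,0.021,0.0033,0,1],[0,0.0234,0.0031,0,1]]]'
python3 - <<'E'
from plan import *
plan([8*23.885])
f=robot.grab_frame("wrist"); save(f,"w5")
E
```

```text
[0.47934206 0.05392216 0.0678    ] [0.47987685 0.05415549]
time: 11.95
eef_pos: [0.5601, 0.0211, 0.0758]
orientation: [-0.891, 1.381, 0.891]
ft_force: [0.2, -1.9, 1.9]
grip_width: 0.0
time: 12.95
eef_pos: [0.5472, 0.0412, 0.0758]
orientation: [-0.891, 1.381, 0.891]
ft_force: [1.4, -1.3, 2.6]
grip_width: -0.001
time: 13.95
eef_pos: [0.5271, 0.0536, 0.0759]
orientation: [-0.891, 1.38, 0.891]
ft_force: [1.7, -1.0, 1.2]
grip_width: 0.004
t 13.95 z 0.07585124767462646 F [ 1.69 -0.95  1.24] s now 191.26416551283333 off 0.13269335561821338
191.08 [ 0.     -0.0003 -0.0001]
```

View pics/w5.png

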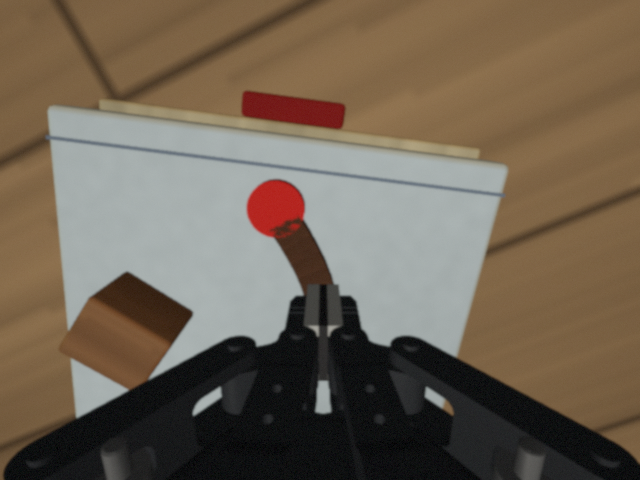

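On track. The last two segments end on the red disc, 0.3 mm deeper to be sure of contact.

```bash

python3 -m crank '[[[0.0002,0.0024,-0.0004,0,1],[0.0003,0.0047,-0.0008,0,1],[0.0003,0.007,-0.0014,0,1],[0.0003,0.0093,-0.0021,0,1],[0.0003,0.0116,-0.0028,0,1],[0.0003,0.0138,-0.0036,0,1],[0.0003,0.0161,-0.0045,0,1],[0.0003,0.0183,-0.0054,0,1],[0.0003,0.0205,-0.0064,0,1],[0.0003,0.0226,-0.0074,0,1]]]'
python3 -m crank '[[[0,0.0021,-0.0011,0,1],[0,0.0043,-0.0021,0,1],[0,0.0064,-0.0033,0,1],[0,0.0085,-0.0044,0,1],[0,0.0106,-0.0055,0,1],[0,0.0127,-0.0067,0,1],[0,0.0147,-0.0079,0,1],[0,0.0168,-0.0091,0,1],[0,0.0189,-0.0103,0,1],[0,0.0207,-0.0114,0,1]]]'
python3 -m crank '[[[0,0,0,0,1],[0,0,0,0,1],[0,0,0,0,1],[0,0,0,0,1],[0,0,0,0,1],[0,0,0,0,1],[0,0,0,0,1],[0,0,0,0,1],[0,0,0,0,1],[0,0,0,0,1]]]'
python3 - <<'E'
from plan import *
plan([S[-1]*1e3])
f=robot.grab_frame("wrist"); save(f,"w6")
E
```

```text
time: 15.0
eef_pos: [0.5034, 0.0561, 0.0755]
orientation: [-0.891, 1.381, 0.891]
ft_force: [1.8, 0.5, 2.4]
grip_width: -0.004
time: 16.0
eef_pos: [0.4797, 0.0542, 0.0755]
orientation: [-0.891, 1.381, 0.891]
ft_force: [1.2, 0.2, 2.2]
grip_width: 0.0
time: 17.0
eef_pos: [0.4796, 0.0541, 0.0754]
orientation: [-0.891, 1.381, 0.891]
ft_force: [-1.4, 0.0, 1.9]
grip_width: 0.002
t 17.0 z 0.07537073652647326 F [-1.38  0.01  1.9 ] s now 238.8548526721127 off 0.2513891917334333
238.8548526721127 [-0.     -0.0002  0.0001]
```

View pics/w6.png

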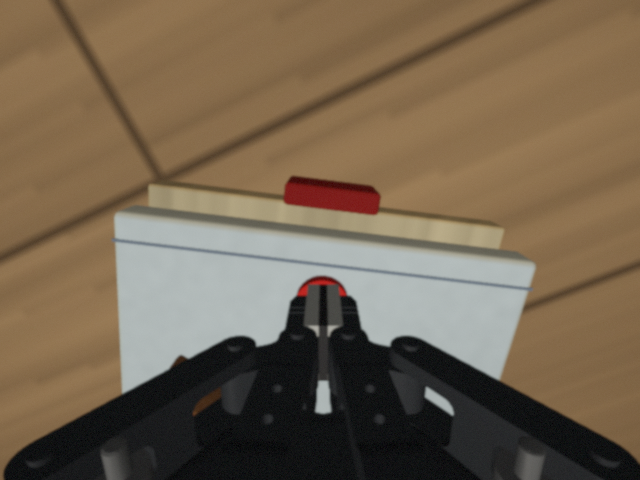

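The fingertips rest centred on the red disc (visible around (322,290)) with about 2 N. Handing in.

```bash
python3 -c "
from workcell import robot
robot.job_done(); s=robot.sense(); print(s['time'],s['eef_pos'],s['ft_force'])"
```

```text
the job is handed in; nothing more can be done
the job is handed in; nothing more can be done
```

The job is done and handed in at about 17 s, well under the 48 s limit. With the gripper shut and pointing down, I touched down on the brass disc and followed the whole S-curve in contact. I finished resting on the red disc and left the fingertips there.

- **Contact:** the upward force, read between moves, was 1.2–2.8 N along the way. The panel sank about 1.5–2.6 mm of its 12 mm travel, so it stayed far from the stops. The lowest reading, 1.2 N, came about 48 mm before the red end. I put that down mostly to sensor noise and went 0.3 mm deeper for the last stretch.
- **Tracking:** the fingertips stayed within about 0.3 mm of the fitted curve. The fit itself is good to about 1–2 mm: the wrist-camera check of the red disc agreed within 0.6 mm, while at the brass end the estimates differed by up to 2–3 mm.
- **Last check:** the tip was 0.25 mm from the fitted centre of the red disc, with about 1.9 N of upward force. The sideways reading there was -1.4 N, from friction.
- **Surroundings:** the path kept well clear of the offcut, the tin and the tools. I took no final picture from above to confirm they had not moved. The state could not be read after handing in.

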